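# Snap the wax-melt tub shut

## Task

The lid of the tub of purple wax melts is lying loose on its three catches. With the fingertips, press it down beside each catch in turn, one catch after another, until every section has clicked shut and the lid sits level and fully home. Only press: do not lift the lid or tub, and leave the tub standing about where it is and everything else on the table undisturbed.

Things in the scene. Friction and masses are not known exactly. Their poses are not given: they have to be found in the camera images.
- tub: the tub to close: round clear plastic tub full of purple wax melts, loose, about 0.9 kg. 144 mm across, 174 mm across over its three catches. Origin: centre of its underside; z up. Its x axis points to catch 1, catches 2 and 3 are 120 and 240 degrees counterclockwise from it, seen from above
- lid: its round white lid, 160 mm across, edge 5 mm thick, about 80 g, one stiff piece. Origin: centre of the edge's underside; z up. A soft purple seal 5 mm thick lies under it. At the start it lies level on the slanting noses of all three catches, its underside 88 mm above the tub's origin; shut, it lies on a seat lug at each catch, 75 mm above it, the seal on the rim
- shut_tub: a second tub of the same make, full of orange melts, orange marks on its lid, lid already snapped shut (lid top 80 mm above the table); leave it alone
- press_mark_1 (a point): centre of purple ring-shaped thumb mark 1 on the lid's flat top, 60 mm from the lid's centre, beside catch 1 (its nose begins 16 mm further out). 93 mm above the table at the start, 89 to 93 while up. Pressed straight down here, the section yields against 10 to 20 N, snaps down and stops hard on its seat, the mark then at 80 to 83 mm (higher while other sections are still up)
- press_mark_2 (a point): centre of purple ring-shaped thumb mark 2 on the lid's flat top, 60 mm from the lid's centre, beside catch 2 (its nose begins 16 mm further out). 93 mm above the table at the start, 89 to 93 while up. Pressed straight down here, the section yields against 10 to 20 N, snaps down and stops hard on its seat, the mark then at 80 to 83 mm (higher while other sections are still up)
- press_mark_3 (a point): centre of purple ring-shaped thumb mark 3 on the lid's flat top, 60 mm from the lid's centre, beside catch 3 (its nose begins 16 mm further out). 93 mm above the table at the start, 89 to 93 while up. Pressed straight down here, the section yields against 10 to 20 N, snaps down and stops hard on its seat, the mark then at 80 to 83 mm (higher while other sections are still up)
- lid_edge_1 (a point): point on the lid's flat top beside catch 1, 2 mm in from the edge, 18 mm outward of press mark 1: 90 to 95 mm above the tub's underside when up, 80 to 82 mm once its section has clicked; when shut the nose of the catch lies just over it and stands 11 mm above it
- lid_edge_2 (a point): point on the lid's flat top beside catch 2, 2 mm in from the edge, 18 mm outward of press mark 2: 90 to 95 mm above the tub's underside when up, 80 to 82 mm once its section has clicked; when shut the nose of the catch lies just over it and stands 11 mm above it
- lid_edge_3 (a point): point on the lid's flat top beside catch 3, 2 mm in from the edge, 18 mm outward of press mark 3: 90 to 95 mm above the tub's underside when up, 80 to 82 mm once its section has clicked; when shut the nose of the catch lies just over it and stands 11 mm above it
- catch_1 (a joint): grey plastic snap hook 1 between two fixed cheeks (tops 93 mm up) on the outside of the tub, 20 mm wide, sprung inward: 0 rad when upright (home), growing as the passing lid edge flexes it outward (at most 0.22); its hooked nose reaches 4 mm over the lid's edge. It reads near 0 before the press and again after the click: the lid's height tells which
- catch_2 (a joint): grey plastic snap hook 2 between two fixed cheeks (tops 93 mm up) on the outside of the tub, 20 mm wide, sprung inward: 0 rad when upright (home), growing as the passing lid edge flexes it outward (at most 0.22); its hooked nose reaches 4 mm over the lid's edge. It reads near 0 before the press and again after the click: the lid's height tells which
- catch_3 (a joint): grey plastic snap hook 3 between two fixed cheeks (tops 93 mm up) on the outside of the tub, 20 mm wide, sprung inward: 0 rad when upright (home), growing as the passing lid edge flexes it outward (at most 0.22); its hooked nose reaches 4 mm over the lid's edge. It reads near 0 before the press and again after the click: the lid's height tells which
- mould: bystander: turquoise silicone mould with six square pockets, 62 x 130 x 24 mm; origin at the centre of its underside
- tape: bystander: roll of tan tape lying flat, 66 mm across, 19 mm high; origin at the centre of its underside
- spool: bystander: wooden spool of white wick, 60 mm across, 50 mm high; origin at the centre of its underside
- tealight: bystander: lidded jar candle, 70 mm across, 72 mm high; origin at the centre of its underside
- gold_lid: bystander: gold tin lid lying flat, 62 mm across, 12 mm high; origin at the centre of its underside
- dropper: bystander: amber dropper bottle, 34 mm across, 106 mm high; origin at the centre of its underside

How it is judged:
By the outcome, as a careful person would: the job done as asked, in the order asked, and still so for the second after the job is handed in, with the robot touching nothing.
It also fails if it takes over 48 s, if anything falls off the work surface, if the arm or the gripper's body presses on something with over 40 N, if the wrist force passes 120 N, or if a joint passes its speed limit or range.

## Robot

A 6-joint arm with a two-finger parallel gripper is mounted at the origin on a cart in front of the work surface, level with it; the furniture and walls round the work are solid. World frame = base frame: x ahead of the robot, y to its left, z up, the work surface at z = 0. Lengths are in m, angles in rad, forces in N, time in s.
With the tool pointing down it reaches from about 0.375 to 0.9 m from the base axis. Payload 3.1 kg.
Tool frame: the origin (TCP) lies midway between the tips of the shut fingers; the grasp point (between the pads) lies 19 mm behind it; z points along the fingers, y is the line along which they close (so a half turn about z gives the same grasp; the last joint's range is limited). The gripper opens to 87 mm and grips with 3 to 60 N. Pads are 19 mm wide; open, the fingers measure 117 mm over their backs; the gripper's body (75 mm by 190 mm) begins 51 mm behind the grasp point.
Start: joints at [0.965, 0.527, 1.433, -0, 1.181, -0.178], TCP at [0.259, 0.569, 0.223] pointing down, gripper open.
Joint ranges: [-3.08, 3.08], [-0.75, 2.2], [0.22, 2.44], [-1.43, 4.57], [0, 2.65], [-2.85, 2.85]. Speed limits (rad/s): [2.79, 2.79, 3.14, 3.14, 3.14, 3.14].

## Interface

Orientations are given as a unit quaternion [w, x, y, z].
In Python, from workcell import robot gives the robot as it stands.
- The arm moves only by the tool play_rows, never from a script. Its argument "increments" is a list of rows, each a list of 7 numbers: the shift along the world's x, y, z normalised to -1 to 1, where 1 is 0.25 m, then the turn, a rotation vector about the world's x, y, z normalised to -1 to 1, where 1 is 60 degrees, then the opening, from -1 (shut) to 1 (fully open), so that 0 is half open. A call has exactly 8 rows; each row is the pose to reach, as a shift and turn from the pose commanded when the call began; what a row does not reach only later rows make up. A row lasts 1/8 s, in which the tool goes at most 62.5 mm and 10.7 degrees, less where a joint would pass 70% of its speed; a pose out of reach is approached as far as the arm can. A call with a number of a shift or a turn outside -1 to 1 is refused whole. A call with a gripper value outside its range is refused whole. The fingers move at their own pace and stop on an object; "newtons" is the grip in N (left out, the last holds). Time passes only in rows, so rows that repeat a pose let the fingers close, or fill a call up. It gives the time, the measured TCP pose, the force, the opening and the grip force at its end, in the units of the state.
- robot.sense(): the state, without advancing time (a new reading comes with each control period).
- robot.capture(name): name is "scene" or "top"; returns the picture (384x512x3 uint8, red, green, blue); there is no depth.
- robot.camera_model(name): a dict with "camera_matrix" (3x3 intrinsics, pixels), "dist" ([k1, k2, p1, p2, k3] as OpenCV has them; the pictures are not rectified), "position" and "rotation" of the camera in the world. Camera axes: x right, y down, z forward; pixel columns grow to the right and rows downward; lengths in m; the calibration is good to about 2 mm. A picture is of the moment at which its call begins. camera_model takes no time and is no camera call.
- robot.job_done(): hands the job in; it is judged then, once.
The state is a dict: "clock": time; "joint_pos": joint angles; "joint_velocities": joint speeds; "joint_torque": joint torques, N m; "tool_pos": TCP position; "eef_rot": TCP orientation; "wrist_force": force on the tool from outside, world axes, zero at the start; "torque": the same for the moment, N m; "gripper_width": opening from 0.0 (shut) to 1.0 (fully open); "grasp_force": force on a finger pad.
Only numpy, scipy, OpenCV 4.12 (cv2) and the standard library are available. Lean on these libraries where they do the work, as an engineer would, in place of code of your own. Each camera call takes 0.05 s, during which the arm holds its last target. There are 200 camera calls.

## Working session

There is one attempt and no reset: what is moved stays moved. The work goes in short steps, Python scripts to look and compute and a tool call to move; the robot and the scene stay as the last step left them, time stands still between calls to the robot, and variables do not carry over. Pictures are saved under pics/ and viewed, at most 10 in all, crops included, and the job is handed in when it is done.

Besides the shell and the picture viewer there is one more tool, called after "Call:" as a command line: name --pt "numbers of a row" for each row, then --argument value for the rest. play_rows: Moves the arm, as the interface text tells. Its arguments: {"type":"object","properties":{"increments":{"type":"array","items":{"type":"array","items":{"type":"number","minimum":-1,"maximum":1}}},"newtons":{"type":"number"}},"required":["increments"]}

```bash
mkdir -p pics; cat > h.py <<'E'
import numpy as np, cv2
from workcell import robot
def ray(name,uv,z):
    m=robot.camera_model(name);K=np.array(m["camera_matrix"]);R=np.array(m["rotation"])
    p=cv2.undistortPoints(np.array(uv,float).reshape(-1,1,2),K,np.array(m["dist"]))[:,0]
    d=np.c_[p,np.ones(len(p))]@R.T;o=np.array(m["position"])
    z=np.broadcast_to(z,len(p))
    return o+d*((z-o[2])/d[:,2])[:,None]
def snap(name,f):
    a=robot.capture(name);cv2.imwrite("pics/"+f,a[:,:,::-1]);return a
E
python3 - <<'E'
from h import *
print(robot.sense()); print(robot.camera_model("top"));m=robot.camera_model("scene");print(m["position"],m["rotation"])
a=snap("top","t0.png");b=snap("scene","s0.png")
E
```

```text
{'clock': 0.0, 'joint_pos': array([ 9.64469530e-01,  5.28469310e-01,  1.43389858e+00, -6.11755953e-06,
        1.18136066e+00, -1.78491073e-01]), 'joint_velocities': array([-0.00144651, -0.00027544, -0.00091142, -0.00249269,  0.00068395,
        0.00015739]), 'joint_torque': array([-7.15113638e-04, -4.40036166e+01, -1.76595122e+01,  6.33720355e-02,
        5.82079869e-02, -1.52403941e-04]), 'tool_pos': array([0.25886602, 0.56807748, 0.22157087]), 'eef_rot': array([-4.05785061e-04,  2.12288822e-01,  9.77206383e-01, -9.87852748e-04]), 'wrist_force': array([0.55113702, 0.1389672 , 0.13683256]), 'torque': array([ 0.0473009 ,  0.00425791, -0.02287825]), 'grasp_force': 0.0, 'gripper_width': 0.9970774696935799}
{'camera_matrix': array([[383.98717495,   0.        , 257.34964488],
       [  0.        , 383.98717495, 196.19849236],
       [  0.        ,   0.        ,   1.        ]]), 'dist': array([-0.04263839,  0.        ,  0.        ,  0.        ,  0.        ]), 'position': array([ 0.30366422, -0.0275539 ,  1.23239711]), 'rotation': array([ 0.06315135, -0.69679389,  0.71162248, -0.0639032 ])}
[-0.39558866  0.63392043  0.60202237] [ 0.2387072  -0.38803216  0.74514687 -0.48703805]
```

View pics/t0.png

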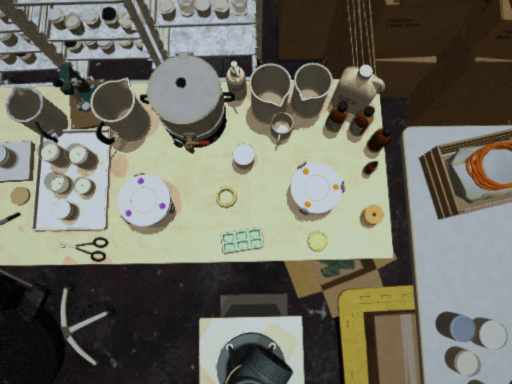

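View pics/s0.png

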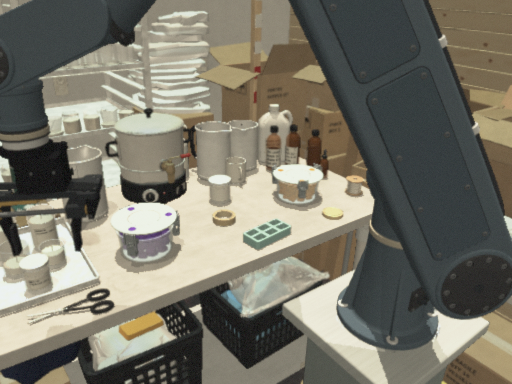

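The top view shows the purple-marked lid at about (146,200) and the orange one at (317,188). The tape (227,197) and mould (242,240) lie to the right of the tub, and the arm is off to the lower left. I'll measure the purple marks next.

```bash
sed -i 's/R=np.array(m\["rotation"\])/R=Rotation.from_quat(np.array(m["rotation"])[[1,2,3,0]]).as_matrix()/; 1i from scipy.spatial.transform import Rotation' h.py
cat >> h.py <<'E'
def marks(a,box):
    x0,y0,x1,y1=box;h=cv2.cvtColor(a,cv2.COLOR_RGB2HSV)
    m=cv2.inRange(h,(118,50,60),(165,255,255));k=np.zeros_like(m);k[y0:y1,x0:x1]=m[y0:y1,x0:x1]
    n,l,s,c=cv2.connectedComponentsWithStats(k)
    sat=h[:,:,1].astype(float)
    out=[]
    for i in range(1,n):
        if s[i,4]>=4:
            yy,xx=np.where(cv2.dilate((l==i).astype(np.uint8),np.ones((3,3)))>0);w=np.maximum(sat[yy,xx]-30,0)
            out.append((s[i,4],(xx*w).sum()/w.sum(),(yy*w).sum()/w.sum()))
    return out
E
python3 - <<'E'
from h import *
for n,f,box in(("top","t0.png",(110,165,180,235)),("scene","s0.png",(100,195,190,270))):
    a=cv2.imread("pics/"+f)[:,:,::-1].copy()
    M=marks(a,box)
    for q in M: print(n,np.round(q,1),ray(n,[q[1:]],.093).round(4))
    x0,y0,x1,y1=box
    cv2.imwrite("pics/c_"+f,cv2.resize(a[y0-10:y1+10,x0-10:x1+10,::-1],None,fx=6,fy=6,interpolation=cv2.INTER_CUBIC))
E
```

```text
top [ 29.  140.3 180.6] [[0.5669 0.325  0.093 ]]
top [ 30.  162.  205.5] [[0.4884 0.2568 0.093 ]]
top [ 31.  128.1 212.7] [[0.4687 0.3588 0.093 ]]
scene [ 14.  130.5 208.4] [[0.5704 0.3272 0.093 ]]
scene [ 16.  168.  213.9] [[0.4905 0.2592 0.093 ]]
scene [ 20.  131.7 228.4] [[0.4712 0.3614 0.093 ]]
scene [118.  151.5 234.8] [[0.419  0.3337 0.093 ]]
scene [  4.  120.9 233.5] [[0.4627 0.3907 0.093 ]]
```

View pics/c_t0.png

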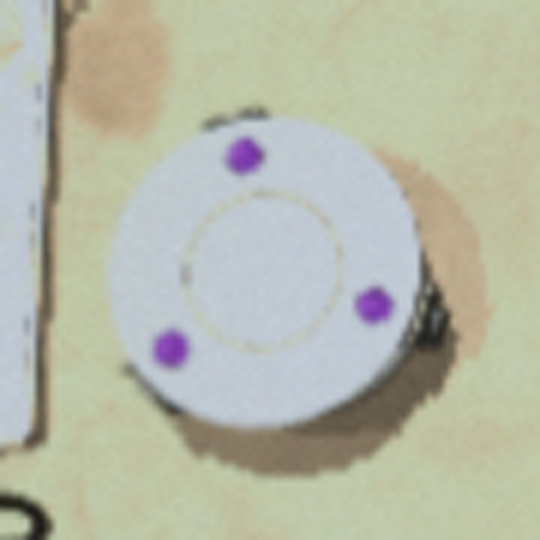

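View pics/c_s0.png

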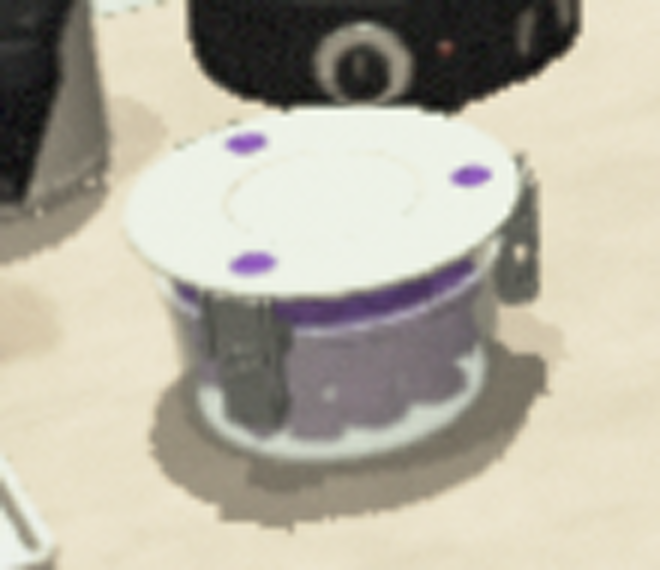

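Both views agree on the marks: A (0.5687, 0.326), C (0.470, 0.360) and B (0.4895, 0.258). The lid centre comes out at (0.509, 0.315) with each mark 60 mm from it, and the lid is up on its catches. I'll shut the fingers and turn tool y tangential at each mark, so the 19 mm pad width is radial. The order is A, C, B, going counterclockwise.

Call:
play_rows --pt "0.1 -0.08 0 0 0 0.1 -1" --pt "0.24 -0.19 0 0 0 0.2 -1" --pt "0.38 -0.3 0 0 0 0.3 -1" --pt "0.52 -0.42 0 0 0 0.4 -1" --pt "0.66 -0.53 0 0 0 0.5 -1" --pt "0.8 -0.64 0 0 0 0.59 -1" --pt "0.92 -0.74 0 0 0 0.59 -1" --pt "1 -0.8 0 0 0 0.59 -1" --newtons 20

```text
clock: 1.1
tool_pos: [0.5104, 0.3673, 0.2221]
eef_rot: [-0.0, -0.094, 0.996, -0.0]
wrist_force: [0.9, 0.5, 0.7]
gripper_width: 0.174
grasp_force: 0.0
```

Call:
play_rows --pt "0.08 -0.05 -0.05 0 0 0 -1" --pt "0.16 -0.11 -0.12 0 0 0 -1" --pt "0.236 -0.167 -0.2 0 0 0 -1" --pt "0.236 -0.167 -0.29 0 0 0 -1" --pt "0.236 -0.167 -0.38 0 0 0 -1" --pt "0.236 -0.167 -0.44 0 0 0 -1" --pt "0.236 -0.167 -0.47 0 0 0 -1" --pt "0.236 -0.167 -0.47 0 0 0 -1"

```text
clock: 2.1
tool_pos: [0.5681, 0.3269, 0.1045]
eef_rot: [-0.0, -0.095, 0.995, -0.0]
wrist_force: [-0.2, 0.7, -0.5]
gripper_width: 0.002
grasp_force: 0.0
```

```bash
python3 - <<'E'
from h import *
s=robot.sense();print(s["tool_pos"],s["wrist_force"],s["gripper_width"])
a=snap("scene","s1.png");cv2.imwrite("pics/c_s1.png",cv2.resize(a[150:290,60:230,::-1],None,fx=4,fy=4))
E
```

```text
[0.56808347 0.32691106 0.10447353] [-0.19972501  0.74616292 -0.4665153 ] 0.0019613867847873556
```

View pics/c_s1.png

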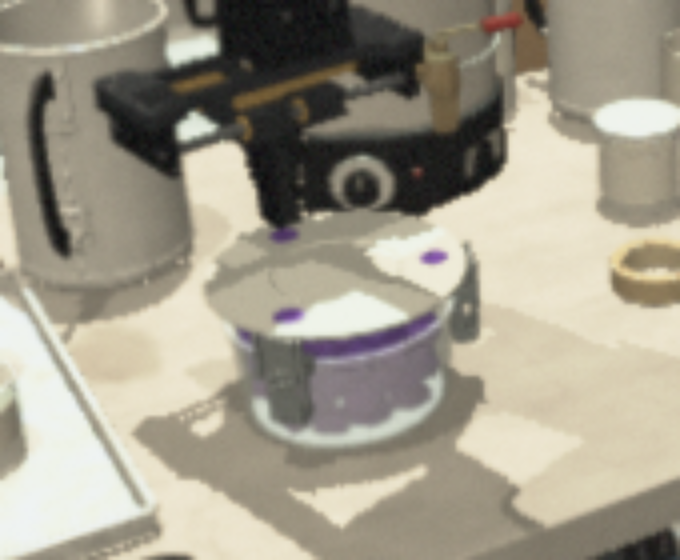

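The shut fingertips are directly over mark A, at crop pixel (285,225). Now I'll press gently.

Call:
play_rows --pt "0 0 -0.016 0 0 0 -1" --pt "0 0 -0.032 0 0 0 -1" --pt "0 0 -0.044 0 0 0 -1" --pt "0 0 -0.052 0 0 0 -1" --pt "0 0 -0.06 0 0 0 -1" --pt "0 0 -0.068 0 0 0 -1" --pt "0 0 -0.072 0 0 0 -1" --pt "0 0 -0.072 0 0 0 -1"

```text
clock: 3.15
tool_pos: [0.5681, 0.3268, 0.0867]
eef_rot: [-0.0, -0.095, 0.995, -0.0]
wrist_force: [-0.5, -0.0, 0.8]
gripper_width: 0.003
grasp_force: 0.0
```

Call:
play_rows --pt "0 0 -0.004 0 0 0 -1" --pt "0 0 -0.008 0 0 0 -1" --pt "0 0 -0.012 0 0 0 -1" --pt "0 0 -0.016 0 0 0 -1" --pt "0 0 -0.02 0 0 0 -1" --pt "0 0 -0.02 0 0 0 -1" --pt "0 0 -0.02 0 0 0 -1" --pt "0 0 -0.02 0 0 0 -1"

```text
clock: 4.15
tool_pos: [0.5683, 0.3269, 0.0832]
eef_rot: [0.0, -0.095, 0.995, -0.0]
wrist_force: [-1.7, -0.6, 5.7]
gripper_width: 0.003
grasp_force: 2.9
```

Call:
play_rows --pt "0 0 -0.004 0 0 0 -1" --pt "0 0 -0.008 0 0 0 -1" --pt "0 0 -0.012 0 0 0 -1" --pt "0 0 -0.016 0 0 0 -1" --pt "0 0 -0.02 0 0 0 -1" --pt "0 0 -0.024 0 0 0 -1" --pt "0 0 -0.024 0 0 0 -1" --pt "0 0 -0.024 0 0 0 -1"

```text
clock: 5.15
tool_pos: [0.5685, 0.3271, 0.0822]
eef_rot: [0.001, -0.095, 0.995, 0.0]
wrist_force: [-8.8, -4.7, 29.3]
gripper_width: 0.009
grasp_force: 14.0
```

It hit a hard stop at z 0.082 with 29 N, so section A is seated. Lifting and moving to C.

Call:
play_rows --pt "0 0 0.06 0 0 0 -1" --pt "0 0 0.16 0 0 0 -1" --pt "-0.08 0.03 0.2 0 0 -0.17 -1" --pt "-0.16 0.05 0.2 0 0 -0.34 -1" --pt "-0.24 0.08 0.2 0 0 -0.51 -1" --pt "-0.32 0.11 0.2 0 0 -0.68 -1" --pt "-0.39 0.132 0.2 0 0 -0.85 -1" --pt "-0.393 0.132 0.2 0 0 -1 -1"

```text
clock: 6.15
tool_pos: [0.4682, 0.3602, 0.1258]
eef_rot: [-0.001, 0.417, 0.909, -0.001]
wrist_force: [-0.3, 0.1, -0.2]
gripper_width: 0.006
grasp_force: 0.0
```

```bash
python3 - <<'E'
from h import *
a=snap("scene","s2.png");b=snap("top","t2.png")
print(robot.sense()["tool_pos"])
for n,i,box in(("top",b,(110,165,180,235)),("scene",a,(100,195,190,232))):
    for q in marks(i,box): print(n,np.round(q,1),ray(n,[q[1:]],.093).round(4),ray(n,[q[1:]],.082).round(4))
cv2.imwrite("pics/c_s2.png",cv2.resize(a[150:290,60:230,::-1],None,fx=4,fy=4))
E
```

```text
[0.46963544 0.36016306 0.12594975]
top [ 25.  141.3 181. ] [[0.5655 0.322  0.093 ]] [[0.568  0.3254 0.082 ]]
top [ 24.  161.8 205.1] [[0.4899 0.2572 0.093 ]] [[0.4917 0.26   0.082 ]]
scene [ 13.  167.6 214.2] [[0.4898 0.2607 0.093 ]] [[0.509  0.2527 0.082 ]]
scene [ 34.  161.7 230.5] [[0.4239 0.3063 0.093 ]] [[0.4416 0.2992 0.082 ]]
scene [ 15.  131.3 228.8] [[0.47   0.3629 0.093 ]] [[0.4887 0.3571 0.082 ]]
```

View pics/c_s2.png

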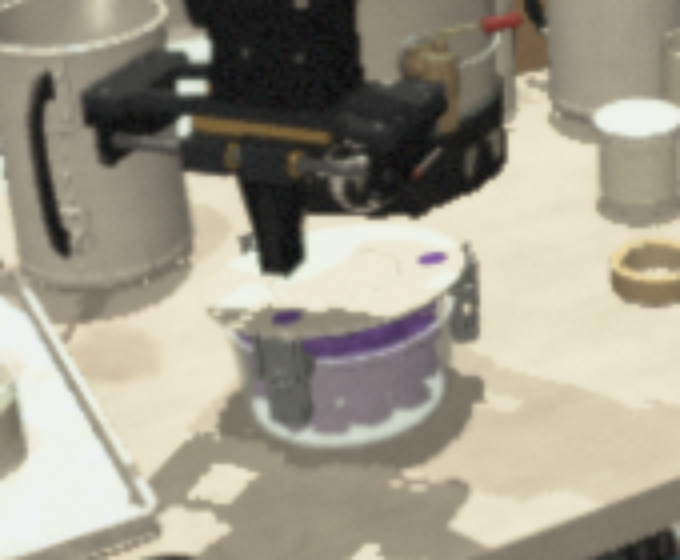

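Catch A's nose now stands above the lid, at crop pixel (247,240), and the other two marks have barely moved. Pressing C.

Call:
play_rows --pt "0 0 -0.05 0 0 0 -1" --pt "0 0 -0.1 0 0 0 -1" --pt "0 0 -0.12 0 0 0 -1" --pt "0 0 -0.132 0 0 0 -1" --pt "0 0 -0.14 0 0 0 -1" --pt "0 0 -0.148 0 0 0 -1" --pt "0 0 -0.156 0 0 0 -1" --pt "0 0 -0.164 0 0 0 -1"

```text
clock: 7.25
tool_pos: [0.4706, 0.3603, 0.0854]
eef_rot: [0.001, 0.416, 0.91, 0.001]
wrist_force: [0.6, 0.6, 2.9]
gripper_width: 0.004
grasp_force: 1.3
```

Call:
play_rows --pt "0 0 -0.004 0 0 0 -1" --pt "0 0 -0.008 0 0 0 -1" --pt "0 0 -0.012 0 0 0 -1" --pt "0 0 -0.016 0 0 0 -1" --pt "0 0 -0.02 0 0 0 -1" --pt "0 0 -0.024 0 0 0 -1" --pt "0 0 -0.024 0 0 0 -1" --pt "0 0 -0.024 0 0 0 -1"

```text
clock: 8.25
tool_pos: [0.4704, 0.3602, 0.0816]
eef_rot: [0.001, 0.415, 0.91, 0.001]
wrist_force: [-3.4, -1.0, 18.0]
gripper_width: 0.003
grasp_force: 8.9
```

Call:
play_rows --pt "0 0 -0.004 0 0 0 -1" --pt "0 0 -0.008 0 0 0 -1" --pt "0 0 -0.008 0 0 0 -1" --pt "0 0 -0.008 0 0 0 -1" --pt "0 0 -0.008 0 0 0 -1" --pt "0 0 -0.008 0 0 0 -1" --pt "0 0 -0.008 0 0 0 -1" --pt "0 0 -0.008 0 0 0 -1"

```text
clock: 9.25
tool_pos: [0.4704, 0.3602, 0.0814]
eef_rot: [0.001, 0.415, 0.91, 0.001]
wrist_force: [-4.9, -3.1, 27.9]
gripper_width: -0.001
grasp_force: 13.9
```

It's a hard stop, so C is seated. On to B.

Call:
play_rows --pt "0 0 0.06 0 0 0 -1" --pt "0 0 0.16 0 0 0 -1" --pt "0.015 -0.08 0.2 0 0 -0.17 -1" --pt "0.03 -0.16 0.2 0 0 -0.34 -1" --pt "0.045 -0.24 0.2 0 0 -0.51 -1" --pt "0.06 -0.32 0.2 0 0 -0.68 -1" --pt "0.077 -0.4 0.2 0 0 -0.85 -1" --pt "0.077 -0.405 0.2 0 0 -1 -1"

```text
clock: 10.25
tool_pos: [0.4891, 0.2572, 0.1264]
eef_rot: [-0.0, 0.817, 0.577, -0.001]
wrist_force: [-0.4, 0.0, -0.5]
gripper_width: 0.008
grasp_force: 0.0
```

```bash
python3 - <<'E'
from h import *
a=snap("scene","s3.png");b=snap("top","t3.png")
print(robot.sense()["tool_pos"])
for n,i,box in(("top",b,(110,165,180,235)),("scene",a,(100,195,190,235))):
    for q in marks(i,box): print(n,np.round(q,1),ray(n,[q[1:]],.093).round(4),ray(n,[q[1:]],.082).round(4))
cv2.imwrite("pics/c_s3.png",cv2.resize(a[150:290,60:230,::-1],None,fx=4,fy=4))
E
```

```text
[0.48901399 0.25800315 0.12649477]
top [  4.  163.9 205.1] [[0.4895 0.2511 0.093 ]] [[0.4912 0.2538 0.082 ]]
scene [ 14.  130.9 212.2] [[0.55   0.3338 0.093 ]] [[0.5704 0.3273 0.082 ]]
scene [ 14.  167.8 215.1] [[0.485  0.2623 0.093 ]] [[0.504  0.2543 0.082 ]]
scene [ 22.  132.3 232.5] [[0.4526 0.367  0.093 ]] [[0.4709 0.3612 0.082 ]]
scene [ 14.  162.7 232.4] [[0.4148 0.3078 0.093 ]] [[0.4324 0.3008 0.082 ]]
```

View pics/c_s3.png

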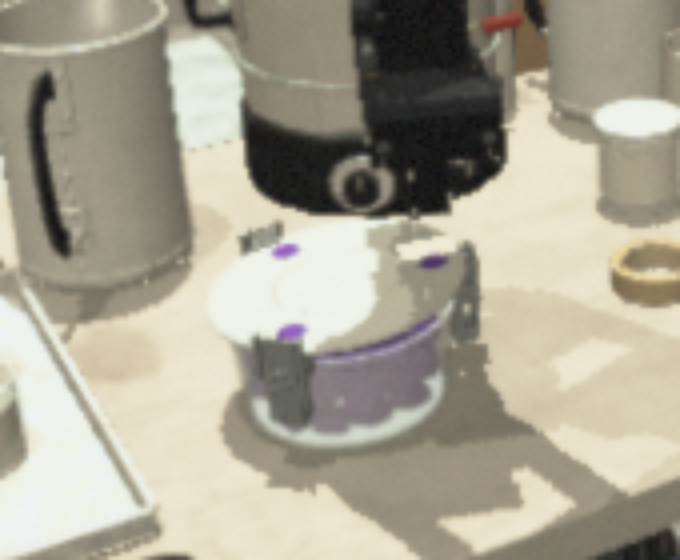

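A and C are down: rays cast at z = 0.082 land on their expected positions, and both noses stand above the lid. B is still up and the tool is over it.

Call:
play_rows --pt "0 0 -0.05 0 0 0 -1" --pt "0 0 -0.1 0 0 0 -1" --pt "0 0 -0.12 0 0 0 -1" --pt "0 0 -0.132 0 0 0 -1" --pt "0 0 -0.14 0 0 0 -1" --pt "0 0 -0.148 0 0 0 -1" --pt "0 0 -0.156 0 0 0 -1" --pt "0 0 -0.164 0 0 0 -1"

```text
clock: 11.35
tool_pos: [0.4896, 0.2587, 0.0872]
eef_rot: [0.0, 0.815, 0.58, 0.0]
wrist_force: [-1.2, -1.0, -0.4]
gripper_width: 0.006
grasp_force: 0.0
```

Call:
play_rows --pt "0 0 -0.004 0 0 0 -1" --pt "0 0 -0.008 0 0 0 -1" --pt "0 0 -0.012 0 0 0 -1" --pt "0 0 -0.016 0 0 0 -1" --pt "0 0 -0.02 0 0 0 -1" --pt "0 0 -0.024 0 0 0 -1" --pt "0 0 -0.028 0 0 0 -1" --pt "0 0 -0.028 0 0 0 -1"

```text
clock: 12.35
tool_pos: [0.4892, 0.2587, 0.0804]
eef_rot: [0.0, 0.815, 0.58, 0.0]
wrist_force: [-2.2, -1.3, 9.1]
gripper_width: 0.003
grasp_force: 4.8
```

Call:
play_rows --pt "0 0 -0.004 0 0 0 -1" --pt "0 0 -0.008 0 0 0 -1" --pt "0 0 -0.012 0 0 0 -1" --pt "0 0 -0.016 0 0 0 -1" --pt "0 0 -0.016 0 0 0 -1" --pt "0 0 -0.016 0 0 0 -1" --pt "0 0 -0.016 0 0 0 -1" --pt "0 0 -0.016 0 0 0 -1"

```text
clock: 13.35
tool_pos: [0.4893, 0.2587, 0.0802]
eef_rot: [0.001, 0.814, 0.58, 0.001]
wrist_force: [-7.7, -2.5, 35.5]
gripper_width: 0.005
grasp_force: 17.6
```

Call:
play_rows --pt "0 0 0.06 0 0 0 -1" --pt "0 0 0.16 0 0 0 -1" --pt "0 0 0.3 0 0 0 -1" --pt "0 0 0.44 0 0 0 -1" --pt "-0.1 0 0.55 0 0 0 -1" --pt "-0.2 0 0.58 0 0 0 -1" --pt "-0.3 0 0.6 0 0 0 -1" --pt "-0.35 0 0.6 0 0 0 -1"

```text
clock: 14.35
tool_pos: [0.4006, 0.2587, 0.2253]
eef_rot: [-0.0, 0.815, 0.58, 0.0]
wrist_force: [0.1, -0.1, -0.3]
gripper_width: 0.002
grasp_force: 0.0
```

```bash
python3 - <<'E'
from h import *
a=snap("scene","s4.png");b=snap("top","t4.png")
for n,i,box in(("top",b,(110,165,180,235)),("scene",a,(100,195,190,235))):
    for q in marks(i,box): print(n,np.round(q,1),ray(n,[q[1:]],.080).round(4))
v=np.hstack([cv2.resize(i,(400,400)) for i in (a[160:280,80:200,::-1],b[155:245,105:195,::-1])])
cv2.imwrite("pics/c4.png",v)
E
```

```text
top [ 30.  141.5 181.4] [[0.5673 0.3253 0.08  ]]
top [ 23.  162.5 206.3] [[0.488  0.2583 0.08  ]]
scene [ 14.  130.9 212.9] [[0.5704 0.3276 0.08  ]]
scene [ 15.  167.7 218.9] [[0.4895 0.2617 0.08  ]]
scene [ 17.  131.2 233. ] [[0.4735 0.3634 0.08  ]]
```

View pics/c4.png

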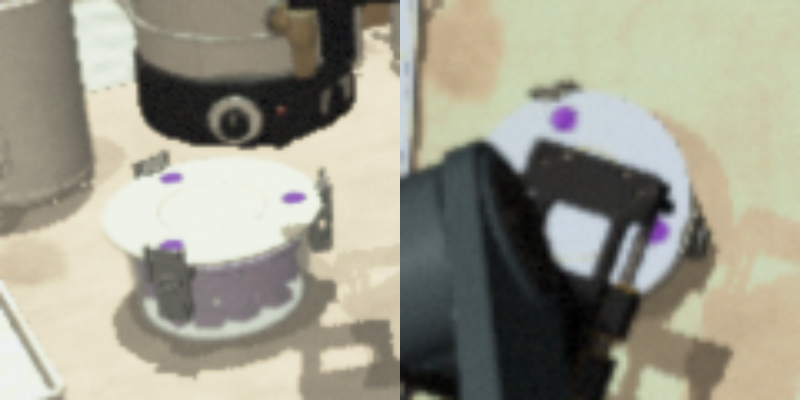

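All three marks now sit at about z = 0.08, every nose stands over the lid edge, and the tub hasn't moved. The tool is clear, so I'm handing in.

```bash
python3 -c "
from workcell import robot
print(robot.job_done())"
```

```text
the job is handed in; nothing more can be done
None
```

I pressed all three sections shut, one after another. Each stopped hard on its seat, the lid looks level and fully home in the final pictures, and the job is handed in at about 14.5 s.

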